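# Close the film case and hold its label holder home

## Robot

A 6-joint arm with a two-finger parallel gripper is mounted at the origin on the work surface. World frame = base frame: x ahead of the robot, y to its left, z up, the work surface at z = 0. Lengths are in mm, angles in rad, forces in N, time in s.
With the tool pointing down it reaches from about 400 to 925 mm from the base axis. Payload 12.5 kg.
Tool frame: the origin (TCP) lies midway between the tips of the shut fingers; the grasp point (between the pads) lies 19 mm behind it; z points along the fingers, y is the direction in which the jaws open and shut (so a half turn about z gives the same grasp; the last joint's range is limited). The gripper opens to 95 mm and grips with 3 to 60 N. Pads are 20 mm wide; open, the fingers measure 119 mm over their backs; the gripper's body (75 mm by 180 mm) begins 59 mm behind the grasp point.
Start: joints at [1.154, 0.491, 1.559, -0, 1.092, -0.106], TCP at [191.121, 595.079, 214.661] pointing down, gripper open.
Joint ranges: [-3.1, 3.1], [-0.84, 2.19], [0.05, 2.79], [-1.13, 4.28], [0.06, 2.93], [-2.69, 2.69]. Speed limits (rad/s): [2.22, 2.22, 2.79, 3.14, 3.14, 3.14].

## Interface

Orientations are given as [roll, pitch, yaw] about the fixed x, y, z axes, in that order (R = Rz(yaw) Ry(pitch) Rx(roll)).
In Python, from cell import env gives the robot as it stands.
- The arm moves only by the tool servo_tool, never from a script. Its argument "plan" is a list of rows, each a list of 7 numbers: the shift along the tool's x, y, z in m, then the turn, a rotation vector about the tool's x, y, z in degrees, then the opening in per cent of the stroke, from 0 (shut) to 100 (fully open). In form: [[dx, dy, dz, wx, wy, wz, jaw], ...]. A call has 1 to 8 rows; each row shifts and turns the pose as measured when the row begins, along the tool's axes as they then stand; what a row does not reach is not made up. A row lasts 1/12 s, in which the tool goes at most 41.7 mm and 7.16 degrees, less where a joint would pass 70% of its speed; a pose out of reach is approached as far as the arm can. A call is refused whole if a number of a shift passes 0.0417 or a number of a turn 7.16, either way. A call with a gripper value outside its range is refused whole. The fingers move at their own pace and stop on an object; the grip force is fixed at half the most. Time passes only in rows, so rows that do not move let the fingers close. It gives the time, the measured TCP pose, the force and the opening at its end, in the units of the state.
- env.state(): the state, without advancing time (a new reading comes with each control period).
- env.read_camera(name): name is "scene" or "top" or "wrist"; returns a dict with "img" (480x640x3 uint8, blue, green, red), "intrinsics" (3x3 intrinsics, pixels), "k1" (the pictures are not rectified: a ray, as slopes to the right and down, at radius r is drawn at 1 + k1 r^2 times it, then the intrinsics apply), "R" (3x3) and "t" (3): a world point X has camera coordinates R X + t. Camera axes: x right, y down, z forward; pixel columns grow to the right and rows downward; lengths in mm; the calibration is good to about 2 mm. A picture is of the moment at which its call begins. There is no depth.
- env.job_done(): hands the job in, once; it reports no verdict.
The state is a dict: "t": time; "joints": joint angles; "qvel": joint speeds; "tau": joint torques, N m; "eef_pos": TCP position; "tcp_rot": TCP orientation; "ft_force": force on the tool from outside, world axes, zero at the start; "moment": the same for the moment, N m; "opening": opening from 0.0 (shut) to 1.0 (fully open).
Only numpy, scipy, OpenCV 4.12 (cv2) and the standard library are available. Lean on these libraries where they do the work, as an engineer would, in place of code of your own. Each camera call takes 0.05 s, during which the arm holds its last target. There are 200 camera calls.

## Task

Close up the loaded film case: first shut its lid fully, then take the tall label holder out of the wooden stand and push it, upright, down behind the lip on the front of the case until it is fully home against the spring in the slot. Finish while still holding it pressed home, because the spring lifts it as soon as you let up; leave the lid shut and do not disturb the blank plate or the other things on the table.

Things in the scene. Friction and masses are not known exactly. Their poses are not given: they have to be found in the camera images.
- case: Low dark steel film case, fixed to the table, 210 x 210 mm, walls 45 mm high, a film reel inside. Origin: centre of its underside; its x axis points from the front (slot side, towards the robot) to the hinge side, z up. On the front wall is an aluminium lip 90 mm wide, flared outward at the top, forming an upward-open slot for the label holder.
- lid (a joint): Hinge angle of the case lid in rad: 0 is shut, grows as it opens (to 1.2). Stiff hinge: the lid stays where left; about 3 N at its front edge moves it. The lid is a flat plate 206 x 208 mm, 6 mm thick, hinged along the back (+x of the case); shut, its top is 51 mm above the table. A low pull bar (10 x 70 mm, 12 mm high) lies on it across the middle, 130 mm from the hinge.
- lid_edge (a point): Point on the lid's upper (outer) face, on its middle line, 190 mm from the hinge and 16 mm from the front edge: the place to push.
- lid_hinge (a point): Middle of the lid's hinge axis, 45 mm above the table; the axis runs along the case's y, and lid_edge is 190 mm from it along the lid and 6 mm above it across the lid.
- slot (a point): Where the middle of the label holder's underside sits when fully home, 14 mm above the table; axes as the case's. The slot is 7.5 mm wide (case x; the case wall on +x, lip on -x), 70 mm long (case y); the straight lip ends 24 mm above this point, above it flares out to 33 mm above this point, 7 mm further to -x. The case wall and shut lid rise 37 mm above this point on the +x side. At both ends of the slot floor a rigid ledge at this height is the stop.
- foot (a joint): Travel in m of the spring foot in the middle of the slot floor, pressed down by the holder: 0 is free (its top 6 mm above point slot), 0.006 when the holder is home on the ledges. It takes 3.2 N to start it and 8 N to bring it home.
- holder: Label holder: upright aluminium plate 60 mm wide (its y), 5 mm thick (its x), with a white paper panel, and a grip bar at the top 44 mm wide (y), 10 mm thick (x), from 69 to 95 mm above the underside. 95 mm tall overall, about 90 g. Origin: centre of its underside, z up. Both faces are alike, so either may face the robot. Stands in one of the two slots of the stand.
- stand: Fixed wooden block 60 x 176 x 30 mm (x, y, z), origin centre of underside, with two slots in line along its y axis, 22 mm deep (floor 8 mm above the table), 7 mm wide, centred 42 mm either side of the middle. One holds the label holder, the other the blank plate.
- blank: Plain blank aluminium plate without grip bar or paper panel, 60 mm wide, 5 mm thick, 56 mm tall, in the other slot of the stand. Leave it. Origin: centre of its underside.
- loupe: Bystander: black magnifier, 42 mm across, 44 mm tall, origin under it.
- core_a: Bystander: white film core, ring 50 mm across, 16 mm high.
- core_b: Bystander: black film core, ring 50 mm across, 16 mm high.
- roller: Bystander: loose aluminium film roller standing upright, 36 mm across, 40 mm tall.
- mug: Bystander: white mug, 76 mm across, 85 mm tall.
- tin: Bystander: flat round steel film tin, 104 mm across, 24 mm high.
Things that resemble listed ones, but are neither listed nor needed, are in the scene too. Leave any blue or pink look-alike of the holder alone.

How it is judged:
By the outcome, as a careful person would: the job done as asked, in the order asked, and still so for the second after the job is handed in, while the arm keeps its last pose, push and grip.
It also fails if it takes over 58 s, if anything falls off the work surface, if the arm or the gripper's body presses on something with over 40 N, if the wrist force passes 120 N, or if a joint passes its speed limit or range.

## Working session

There is one attempt and no reset: what is moved stays moved. The work goes in short steps, Python scripts to look and compute and a tool call to move; the robot and the scene stay as the last step left them, time stands still between calls to the robot, and variables do not carry over. Pictures are saved under pics/ and viewed, about 8 in all and at most 12, crops included, and the job is handed in when it is done.

Besides the shell and the picture viewer there is one more tool, called after "Call:" as name(argument=value, ...), one argument or row to a line, values as JSON. servo_tool: Moves the arm, as the interface text tells. Its arguments: {"type":"object","properties":{"plan":{"type":"array","items":{"type":"array","items":{"type":"number"}}}},"required":["plan"]}

```bash
mkdir -p pics; ls; cat > h.py <<'E'
import numpy as np, cv2
from cell import env
from scipy.spatial.transform import Rotation as Ro
def cam(n,name):
    c=env.read_camera(n); cv2.imwrite(f'pics/{name}.png',c['img'])
    np.savez(f'pics/{name}.npz',**{k:np.array(v) for k,v in c.items()}); return c
def load(name): return dict(np.load(f'pics/{name}.npz'))
def ray(c,u,v):
    K=c['intrinsics']; k1=float(c['k1'])
    d=np.array([(u-K[0,2])/K[0,0],(v-K[1,2])/K[1,1]])
    p=cv2.undistortPoints(np.array([[[u,v]]],float),K,np.array([k1,0,0,0,0.]))[0,0]
    R=c['R'];t=c['t'];return -R.T@t, R.T@np.array([p[0],p[1],1])
def onz(c,u,v,z):
    o,d=ray(c,u,v); return o+d*(z-o[2])/d[2]
def proj(c,X):
    p,_=cv2.projectPoints(np.array(X,float).reshape(-1,1,3),cv2.Rodrigues(c['R'])[0],c['t'].astype(float),c['intrinsics'],np.array([float(c['k1']),0,0,0,0.]));return p[:,0]
E
python3 - <<'E'
from h import *
for n in('scene','top','wrist'):
    c=cam(n,n+'0'); print(n,-c['R'].T@c['t'],c['R'].round(2).tolist(),c['k1'])
print(env.state())
E
```

```text
pics
scene [ 780.87815361 -712.96707463  656.43300006] [[0.95, 0.32, -0.01], [0.19, -0.61, -0.77], [-0.25, 0.73, -0.64]] -0.07379654301080453
top [ 482.02053092  -57.1040349  1205.9116517 ] [[-0.02, -1.0, -0.0], [-1.0, 0.02, -0.05], [0.05, -0.0, -1.0]] 0.05351050871610205
wrist [116.34572168 618.80146646 383.72311455] [[0.31, 0.95, -0.0], [0.91, -0.29, 0.28], [0.26, -0.09, -0.96]] -0.08725774544213658
{'t': 0.15, 'joints': array([ 1.15439633e+00,  4.91358806e-01,  1.55929092e+00, -4.70508224e-07,
        1.09168481e+00, -1.05593605e-01]), 'qvel': array([-1.58593118e-06, -1.97187435e-03, -4.60299535e-04, -1.86144180e-03,
        1.85664254e-04, -3.60982818e-04]), 'tau': array([ 1.90273524e-03, -6.12890196e+01, -2.58278346e+01,  6.93153637e-02,
        4.72593354e-02, -5.60953379e-05]), 'eef_pos': array([191.04926268, 594.91127228, 214.24107144]), 'tcp_rot': array([-3.14085486e+00, -7.77777145e-05,  2.83078645e+00]), 'ft_force': array([-0.43632216, -0.70886682, -0.91543359]), 'moment': array([ 0.00171097, -0.00701452,  0.03732517]), 'opening': 1.0000957565969137}
```

View pics/top0.png

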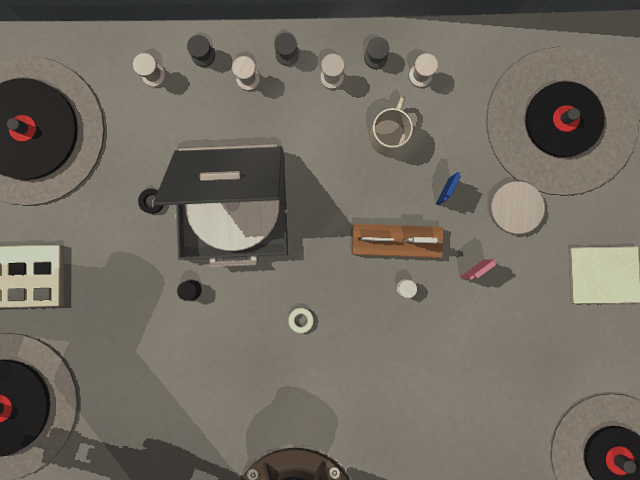

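View pics/scene0.png

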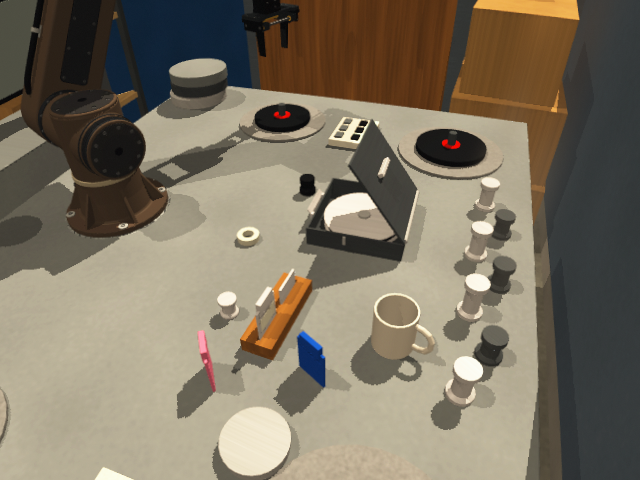

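Top view: case (180-287, 148-260) with the lid open and the lip at (233,261); stand at (398,241) with plates at (376,239) and (424,240); blue (449,188) and pink (479,269) look-alikes; mug (393,127). Scene view: stand plates at (265,312), the taller one with the bar on top, and (287,285). I'll confirm in an enlarged crop.

```bash
python3 - <<'E'
from h import *
a=cv2.imread('pics/top0.png'); b=cv2.imread('pics/scene0.png')
A=cv2.resize(a[215:270,345:455],(800,400),interpolation=cv2.INTER_CUBIC)
B=cv2.resize(b[260:360,230:330],(400,400)[:2],interpolation=cv2.INTER_CUBIC)
C=cv2.resize(a[130:280,160:310],(400,400),interpolation=cv2.INTER_CUBIC)[:, :]
lo=np.hstack([B,C])
cv2.imwrite('pics/crop1.png',cv2.resize(np.vstack([A,lo]),(600,600)) if 0 else cv2.resize(np.vstack([A,lo]),(600,600)))
E
```

```text
(no output)
```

View pics/crop1.png

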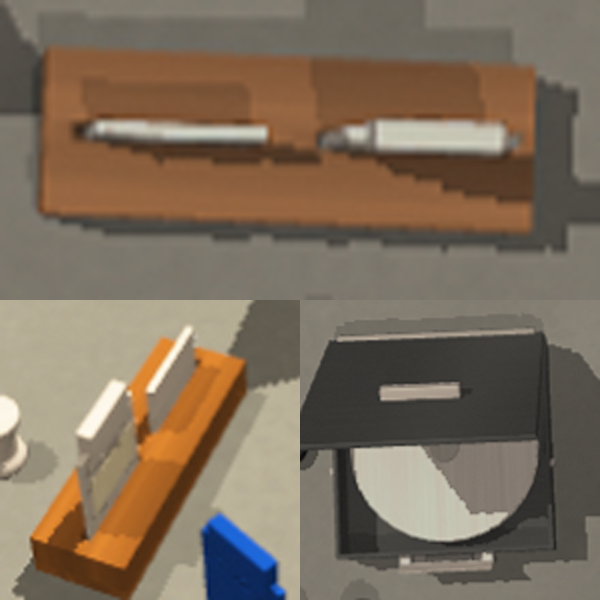

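```bash
python3 - <<'E'
from h import *
c=load('top0')
def T(x,y,z): return onz(c,345+x/5.4545,215+y/5.4545,z)
def C(x,y,z): return onz(c,160+(x-300)/2,130+(y-300)/2,z)
P=lambda n,*p: print(n,*[q.round(1)[:2] for q in p])
P('bar',T(374,137,103),T(506,138,103),T(440,137,103))
s=[T(45,48,30),T(536,68,30),T(533,233,30),T(40,214,30)];P('stand',*s,np.mean(s,0))
P('casefront',C(338,556,45),C(556,549,45)); P('lip',C(400,565,47),C(492,560,47))
P('right back',C(548,335,45)); P('hinge strip',C(331,337,45),C(534,330,45))
E
```

```text
bar [ 522.4 -229.1] [ 521.2 -273.4] [ 521.9 -251.3]
stand [ 559.4 -123.2] [ 548.7 -299.2] [ 489.6 -296.3] [ 499.7 -120.1] [ 524.3 -209.7]
casefront [498.9 214.9] [501.4   5. ]
lip [489.  155.2] [492.   66.7]
right back [710.    9.3]
hinge strip [711.7 219.9] [715.2  22.8]
```

```bash
python3 - <<'E'
from h import *
c=load('top0'); s=load('scene0')
y=.012; R=Ro.from_euler('z',y).as_matrix(); o=np.array([605.3,111.2,0])
for th in (.6,.7,.8,.9,1.,1.1):
    X=[o+R@np.array([105-206*np.cos(th)+6*np.sin(th),sy*104,45+206*np.sin(th)+6*np.cos(th)]) for sy in(1,-1)]
    print(th,proj(c,X).round(0).tolist(),proj(s,X).round(0).tolist(),X[0].round(0))
X=[o+R@np.array(p) for p in [(-105,105,45),(-105,-105,45),(105,-105,45),(105,105,45),(-109,0,45)]]
print(proj(c,X).round(1).tolist(),proj(s,X).round(1).tolist())
a=cv2.imread('pics/scene0.png'); cv2.imwrite('pics/crop2.png',cv2.resize(a[110:270,290:450],(640,600)))
E
```

```text
0.6 [[163.0, 232.0], [283.0, 228.0]] [[351.0, 137.0], [325.0, 184.0]] [542. 214. 166.]
0.7 [[160.0, 224.0], [282.0, 220.0]] [[357.0, 131.0], [331.0, 178.0]] [555. 215. 182.]
0.8 [[157.0, 215.0], [281.0, 211.0]] [[364.0, 126.0], [338.0, 172.0]] [570. 215. 197.]
0.9 [[155.0, 205.0], [281.0, 201.0]] [[371.0, 121.0], [347.0, 168.0]] [586. 215. 210.]
1.0 [[153.0, 194.0], [280.0, 190.0]] [[379.0, 117.0], [356.0, 164.0]] [603. 215. 222.]
1.1 [[151.0, 182.0], [279.0, 178.0]] [[387.0, 114.0], [365.0, 161.0]] [621. 215. 231.]
[[179.0, 257.9], [288.0, 254.4], [284.9, 146.7], [176.8, 149.9], [233.7, 258.2]] [[333.3, 178.2], [305.7, 228.5], [402.8, 247.0], [417.8, 191.8], [318.8, 201.3]]
```

View pics/crop2.png

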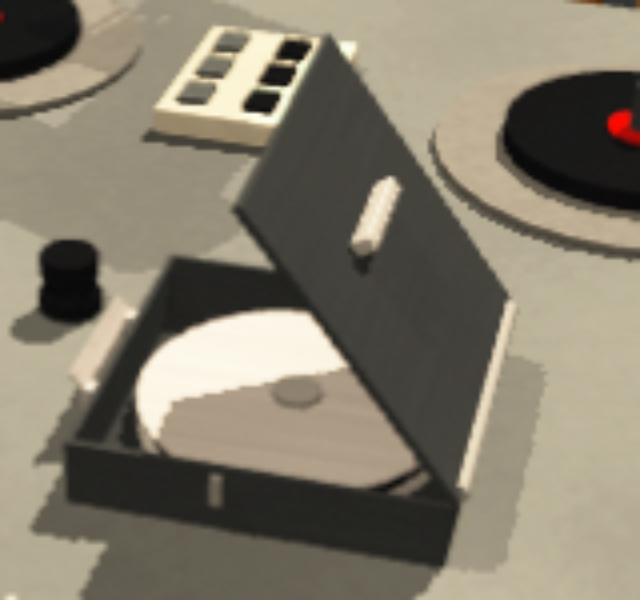

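Call:
servo_tool(
  plan=[
    [0,0,-0.01,0,0,7.15,0],
    [0,0,-0.01,0,0,7.15,0],
    [0,0,-0.01,0,0,7.15,0],
    [0,0,-0.01,0,0,7.15,0],
    [0,0,-0.01,0,0,7.15,0],
    [0,0,-0.01,0,0,7.15,0],
    [0,0,-0.01,0,0,7.15,0],
    [0,0,0,0,0,7.15,0],
  ],
)

```text
t: 0.82
eef_pos: [190.6, 593.9, 284.2]
tcp_rot: [-3.137, 0.006, 1.827]
ft_force: [-0.1, 0.4, 0.1]
opening: 0.493
```

Call:
servo_tool(
  plan=[
    [0,0,0,0,0,7.15,0],
    [0,0,0,0,0,7.15,0],
    [-0.028,0.026,0,0,0,0,0],
    [-0.028,0.026,0,0,0,0,0],
    [-0.028,0.026,0,0,0,0,0],
    [-0.028,0.026,0,0,0,0,0],
    [-0.028,0.026,0,0,0,0,0],
    [-0.028,0.026,0,0,0,0,0],
  ],
)

```text
t: 1.48
eef_pos: [346.2, 423.2, 282.9]
tcp_rot: [-3.136, 0.008, 1.575]
ft_force: [1.4, 0.6, -0.1]
opening: 0.007
```

Call:
servo_tool(
  plan=[
    [-0.028,0.026,0,0,0,0,0],
    [-0.028,0.026,0,0,0,0,0],
    [-0.028,0.026,0,0,0,0,0],
    [-0.028,0.026,0,0,0,0,0],
    [-0.028,0.026,0,0,0,0,0],
    [0,0,0,0,0,0,0],
  ],
)

```text
t: 1.98
eef_pos: [484.8, 271.2, 282.7]
tcp_rot: [-3.136, 0.009, 1.571]
ft_force: [0.3, -0.4, -0.4]
opening: 0.007
```

Call:
servo_tool(
  plan=[
    [-0.0263,0.025,0,0,0,0,0],
    [-0.0263,0.025,0,0,0,0,0],
    [-0.0263,0.025,0,0,0,0,0],
    [-0.0263,0.025,0,0,0,0,0],
    [-0.0263,0.025,0,0,0,0,0],
    [-0.0263,0.025,0,0,0,0,0],
    [0,0,0,0,0,0,0],
  ],
)

```text
t: 2.57
eef_pos: [640.3, 104.8, 281.5]
tcp_rot: [-3.133, 0.009, 1.571]
ft_force: [0.4, 0.1, 0.5]
opening: 0.002
```

```bash
python3 - <<'E'
from h import *
print(env.state()['eef_pos'],env.state()['tcp_rot'])
a=cam('wrist','w1')['img'];b=cam('scene','s1')['img']
cv2.imwrite('pics/v1.png',np.hstack([cv2.resize(a,(480,360)),cv2.resize(b[30:270,240:450],(315,360))]))
E
```

```text
[640.27901032 104.77666353 281.46004607] [-3.1332513   0.00933938  1.57064366]
```

View pics/v1.png

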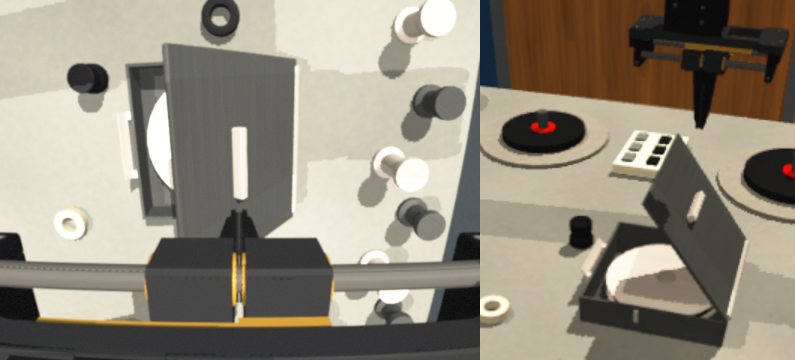

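Call:
servo_tool(
  plan=[
    [0.004,-0.01,0.033,-0.5,-0.45,0,0],
    [0.004,-0.01,0.033,0,0,0,0],
    [0,-0.006,0.007,0,0,0,0],
    [0,-0.006,-0.004,0,0,0,0],
    [0,-0.006,0.008,0,0,0,0],
    [0,-0.006,0.008,0,0,0,0],
  ],
)

```text
t: 3.17
eef_pos: [588.7, 121.2, 197.3]
tcp_rot: [3.137, 0.015, 1.577]
ft_force: [0.6, -0.4, 0.7]
opening: 0.006
```

Call:
servo_tool(
  plan=[
    [-0.002,-0.002,0.012,0.26,0.86,0.3,0],
    [-0.002,-0.007,0.012,0,0,0,0],
    [-0.002,-0.007,0.01,0,0,0,0],
    [-0.002,-0.007,0.01,0,0,0,0],
    [0,-0.007,0.01,0,0,0,0],
  ],
)

```text
t: 3.58
eef_pos: [557.4, 117.0, 147.4]
tcp_rot: [3.131, -0.002, 1.576]
ft_force: [0.7, -0.1, 0.3]
opening: 0.006
```

```bash
python3 - <<'E'
from h import *
s=env.state();print(s['eef_pos'],s['tcp_rot'],s['ft_force'])
b=cam('scene','s2')['img'];cv2.imwrite('pics/v2.png',cv2.resize(b[50:250,270:450],(540,600)))
E
```

```text
[557.4242966  116.95217525 147.42257324] [ 3.13130911e+00 -2.49306838e-03  1.57629934e+00] [ 0.70709136 -0.10002533  0.26609233]
```

View pics/v2.png

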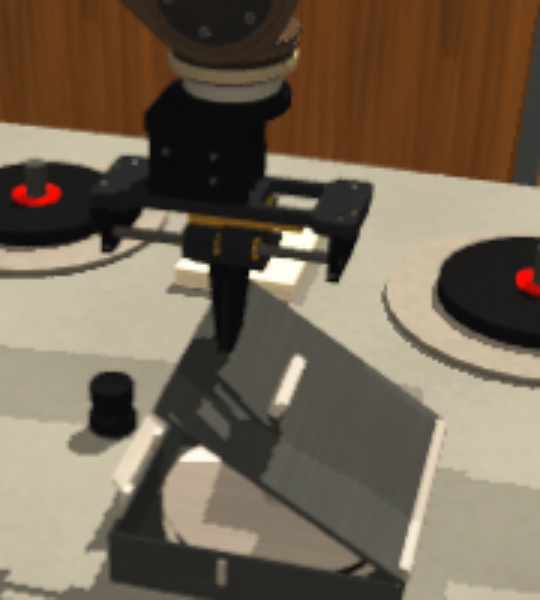

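The finger is on the lid's outer face near the front edge (v2 crop pixel (230,350)), and the lid is about half closed. Continuing.

Call:
servo_tool(
  plan=[
    [-0.001,-0.002,0.01,0.3,0,0,0],
    [-0.001,-0.002,0.01,0,0,0,0],
    [-0.001,-0.002,0.01,0,0,0,0],
    [-0.001,-0.002,0.01,0,0,0,0],
    [0,-0.002,0.01,0,0,0,0],
    [0,-0.002,0.01,0,0,0,0],
    [0,-0.001,0.008,0,0,0,0],
  ],
)

```text
t: 4.22
eef_pos: [543.7, 115.0, 77.1]
tcp_rot: [3.133, -0.003, 1.579]
ft_force: [-0.5, -0.7, 1.5]
opening: 0.005
```

Call:
servo_tool(
  plan=[
    [0,0,0.008,0,0,0,0],
    [0,0,0.006,0,0,0,0],
    [0,0,0.004,0,0,0,0],
    [0,0,0.003,0,0,0,0],
  ],
)

```text
t: 4.55
eef_pos: [543.8, 115.4, 53.1]
tcp_rot: [3.135, -0.003, 1.579]
ft_force: [-0.2, 0.2, 1.1]
opening: -0.0
```

Call:
servo_tool(
  plan=[
    [0,0,0.002,0,0,0,0],
    [0,0,0.002,0,0,0,0],
    [0,0,0.002,0,0,0,0],
  ],
)

```text
t: 4.8
eef_pos: [543.9, 115.4, 51.0]
tcp_rot: [3.134, -0.003, 1.58]
ft_force: [-10.4, -0.7, 31.0]
opening: 0.005
```

Call:
servo_tool(
  plan=[
    [0,0,-0.01,0,0,0,0],
    [0,0,-0.03,0.3,0,0,0],
    [0,0,-0.037,0,0,0,0],
    [0,0,-0.037,0,0,0,50],
    [0,0,-0.037,0,0,0,100],
    [-0.04,-0.002,0,0,0,1,100],
    [-0.04,-0.002,0,0,0,1,100],
    [-0.04,-0.002,0,0,0,1,100],
  ],
)

```text
t: 5.47
eef_pos: [538.0, -2.4, 212.8]
tcp_rot: [3.131, -0.003, 1.536]
ft_force: [1.3, 0.6, -0.3]
opening: 0.296
```

Call:
servo_tool(
  plan=[
    [-0.04,-0.004,0,0,0,1,100],
    [-0.04,-0.004,0,0,0,0,100],
    [-0.04,-0.004,0,0,0,0,100],
    [-0.04,-0.004,0,0,0,0,100],
    [-0.02,0,0,0,0,0,100],
    [0,0,0,0,0,0,100],
  ],
)

```text
t: 5.97
eef_pos: [511.4, -195.1, 215.1]
tcp_rot: [3.123, -0.0, 1.513]
ft_force: [-0.4, -0.3, 0.4]
opening: 0.716
```

```bash
python3 - <<'E'
from h import *
s=env.state();print(s['eef_pos'],s['tcp_rot'],s['ft_force'])
a=cam('wrist','w2')['img'];b=cam('top','t2')['img']
cv2.imwrite('pics/v3.png',np.hstack([cv2.resize(a,(480,360)),cv2.resize(b[140:280,160:300],(320,360))]))
E
```

```text
[ 511.44517794 -195.12520937  215.053644  ] [ 3.12260651e+00 -1.46575695e-04  1.51297037e+00] [-0.41091044 -0.30906398  0.43695888]
```

View pics/v3.png

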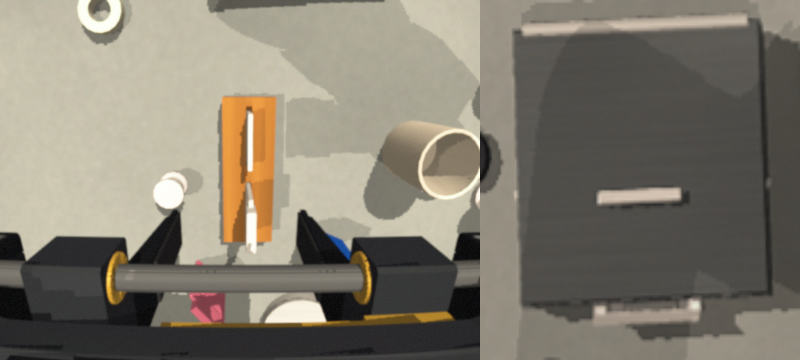

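```bash
python3 - <<'E'
from h import *
c=load('w2'); k=4/3
for p in [(246,205),(246,250),(256,205),(256,250),(251,228)]: print(p,onz(c,p[0]*k,p[1]*k,103).round(1))
print(proj(c,[[521.9,-251.3,103],[521.9,-229,103],[521,-273.4,103]])/k)
a=c['img'][120:360,280:400]; cv2.imwrite('pics/v4.png',cv2.resize(a,(300,600),interpolation=cv2.INTER_CUBIC))
b=load('t2')['img'][140:280,160:300]
E
```

```text
(246, 205) [ 518.9 -223.4  103. ]
(246, 250) [ 516.4 -271.6  103. ]
(256, 205) [ 528.5 -224.   103. ]
(256, 250) [ 526.5 -272.3  103. ]
(251, 228) [ 522.6 -247.8  103. ]
[[250.50274235 231.31006743]
 [249.41915649 210.2492814 ]
 [250.62957553 251.30277649]]
```

View pics/v4.png

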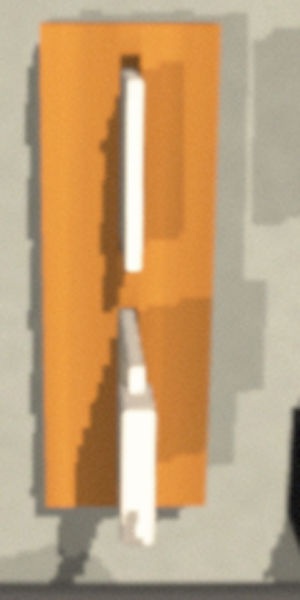

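The holder (bar at v4 (138,475)) is at about (522.3, -251.5), which agrees with the top view. The top picture shows the lid flat.

Call:
servo_tool(
  plan=[
    [-0.028,0.007,0,1.09,0,0,60],
    [-0.027,0.007,0,0,0,0,60],
    [0,0,0.02,0,0,0,60],
    [0,0,0.02,0,0,0,60],
    [0,0,0,0,0,0,60],
  ],
)

```text
t: 6.48
eef_pos: [525.1, -243.5, 175.6]
tcp_rot: [3.14, -0.0, 1.521]
ft_force: [0.8, -0.5, 0.8]
opening: 0.612
```

Call:
servo_tool(
  plan=[
    [-0.0082,-0.0024,0.02,0,0,0.5,60],
    [0,0,0.03,0,0,0,60],
    [0,0,0.025,0,0,0,60],
    [0,0,0.02,0,0,0,60],
    [0,0,0,0,0,0,60],
  ],
)

```text
t: 6.9
eef_pos: [526.3, -245.4, 82.1]
tcp_rot: [3.135, 0.001, 1.52]
ft_force: [-1.1, 0.1, -0.7]
opening: 0.603
```

Call:
servo_tool(
  plan=[
    [-0.0062,-0.0037,0.008,0.4,0,0.5,60],
    [0,0,0.002,0,0,0,60],
    [0,0,0,0,0,0,60],
  ],
)

```text
t: 7.15
eef_pos: [523.8, -250.0, 74.3]
tcp_rot: [3.141, 0.002, 1.513]
ft_force: [-0.4, 0.4, -0.3]
opening: 0.6
```

Call:
servo_tool(
  plan=[
    [-0.0015,-0.0015,0.0035,0,0.1,0,60],
    [0,0,0,0,0,0,30],
    [0,0,0,0,0,0,10],
    [0,0,0,0,0,0,0],
    [0,0,0,0,0,0,0],
    [0,0,0,0,0,0,0],
  ],
)

```text
t: 7.65
eef_pos: [523.5, -252.3, 74.6]
tcp_rot: [3.136, 0.003, 1.513]
ft_force: [-0.0, 0.0, -0.1]
opening: 0.305
```

Call:
servo_tool(
  plan=[
    [0,0,0,0,0,0,0],
    [0,0,0,0,0,0,0],
    [0,0,0,0,0,0,0],
  ],
)

```text
t: 7.9
eef_pos: [523.5, -252.4, 74.9]
tcp_rot: [3.136, 0.003, 1.513]
ft_force: [-1.8, -0.1, -0.8]
opening: 0.101
```

Call:
servo_tool(
  plan=[
    [0,0,0,0,0,0,0],
    [0,0,0,0,0,0,0],
    [0,0,-0.005,0,0,0,0],
    [0,0,-0.01,0,0,0,0],
    [0,0,-0.015,0,0,0,0],
    [0,0,-0.02,0,0,0,0],
    [0,0,-0.03,0,0,0,0],
    [0,0,-0.03,0,0,0,0],
  ],
)

```text
t: 8.57
eef_pos: [520.5, -250.5, 185.5]
tcp_rot: [-3.137, -0.003, 1.513]
ft_force: [1.5, -1.0, -1.1]
opening: 0.098
```

Call:
servo_tool(
  plan=[
    [0.036,-0.005,0,-0.26,-0.15,0,0],
    [0.036,-0.005,0,0,0,-1,0],
    [0.036,-0.005,0,0,0,-1,0],
    [0.036,-0.005,0,0,0,-1,0],
    [0.036,-0.005,0,0,0,-1,0],
    [0.036,-0.003,0,0,0,0,0],
    [0.036,-0.003,0,0,0,0,0],
    [0,0,0,0,0,0,0],
  ],
)

```text
t: 9.23
eef_pos: [495.8, 9.0, 198.4]
tcp_rot: [3.124, 0.007, 1.58]
ft_force: [0.8, 0.0, -1.5]
opening: 0.103
```

Call:
servo_tool(
  plan=[
    [0,0,0,0,0,0,0],
  ],
)

```text
t: 9.32
eef_pos: [495.6, 10.4, 199.3]
tcp_rot: [3.123, 0.008, 1.583]
ft_force: [0.4, -0.7, -1.1]
opening: 0.105
```

Call:
servo_tool(
  plan=[
    [0.02,0,0.015,1.05,0.46,0,0],
    [0,0,0.01,0,0,0,0],
    [0,0,0,0,0,0,0],
    [0,0,0,0,0,0,0],
  ],
)

```text
t: 9.65
eef_pos: [496.4, 29.5, 175.8]
tcp_rot: [3.139, -0.0, 1.583]
ft_force: [-0.2, 0.1, -0.5]
opening: 0.102
```

```bash
python3 - <<'E'
from h import *
s=env.state();print(s['eef_pos'],s['tcp_rot'],s['ft_force'])
a=cam('wrist','w3')['img']
b=load('t2')['img'][245:270,205:265]
cv2.imwrite('pics/v5.png',np.vstack([cv2.resize(a[100:420,:],(800,400),interpolation=cv2.INTER_CUBIC),cv2.resize(b,(480,200),interpolation=cv2.INTER_CUBIC)[:, :].copy() if 0 else cv2.copyMakeBorder(cv2.resize(b,(480,200),interpolation=cv2.INTER_CUBIC),0,0,0,320,cv2.BORDER_CONSTANT)]))
E
```

```text
[496.40790812  29.45722542 175.82154703] [ 3.13871427e+00 -2.08649285e-06  1.58316567e+00] [-0.23314689  0.09005451 -0.46725154]
```

View pics/v5.png

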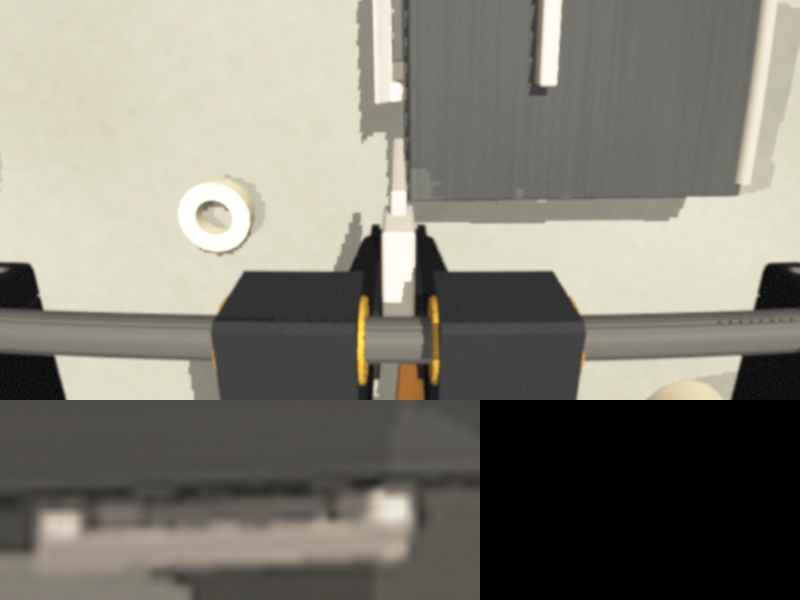

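```bash
python3 - <<'E'
from h import *
t=load('t2'); w=load('w3')
T=lambda x,y,z: onz(t,205+x/8,245+(y-400)/8,z).round(1)[:2]
W=lambda x,y,z: onz(w,x/1.25,100+y/1.25,z).round(1)[:2]
print('T lip outer',T(40,572,47),T(410,556,47),'lid edge',T(5,495,51),T(475,478,51))
print('W lid edge',W(411,195,51),W(404,5,51))
print('W lip outer, inner',W(376,100,47),W(372,5,47),W(391,100,47),W(388,5,47),'z38',W(391,80,38))
print('W end block',W(388,92,38),W(403,92,38),W(395,103,38))
print('W plate low far corner z109',W(394,138,109),W(405,138,109)); print('bar top far', W(386,208,203),W(414,208,203), W(383,300,203),W(415,300,203))
E
```

```text
T lip outer [481.3 155.2] [483.4  66.4] lid edge [499.9 162.7] [501.7  50.1]
W lid edge [504.7  10.7] [499.  118.6]
W lip outer, inner [483.8  66.3] [481.5 118.6] [492.4  66.3] [490.3 118.7] z38 [492.2  76.8]
W end block [490.5  69.8] [499.3  69.9] [494.7  63.3]
W plate low far corner z109 [494.4  57.4] [499.5  57.4]
bar top far [492.5  56.7] [500.6  56.8] [491.8  26.8] [501.6  26.9]
```

Call:
servo_tool(
  plan=[
    [0.03,0,0.01,0.15,0,-0.5,0],
    [0.03,0,0.01,0,0,0,0],
    [0.015,0,0.01,0,0,0,0],
    [0,0,0.008,0,0,0,0],
    [0,0,0,0,0,0,0],
    [0,0,0,0,0,0,0],
  ],
)

```text
t: 10.2
eef_pos: [498.2, 100.8, 139.6]
tcp_rot: [3.136, 0.001, 1.584]
ft_force: [0.3, 0.2, -1.6]
opening: 0.104
```

Call:
servo_tool(
  plan=[
    [0.0105,-0.0042,0.012,0.3,0,-0.45,0],
    [0,0,0,0,0,0,0],
    [0,0,0,0,0,0,0],
  ],
)

```text
t: 10.45
eef_pos: [494.5, 109.6, 127.8]
tcp_rot: [3.139, 0.001, 1.59]
ft_force: [0.4, 0.0, -1.0]
opening: 0.104
```

```bash
python3 - <<'E'
from h import *
a=cam('wrist','w4')['img'];b=cam('scene','s4')['img']
cv2.imwrite('pics/v6.png',np.hstack([cv2.resize(a[140:340,240:400],(400,500),interpolation=cv2.INTER_CUBIC),cv2.resize(b[120:245,270:370],(400,500),interpolation=cv2.INTER_CUBIC)]))
E
```

```text
(no output)
```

View pics/v6.png

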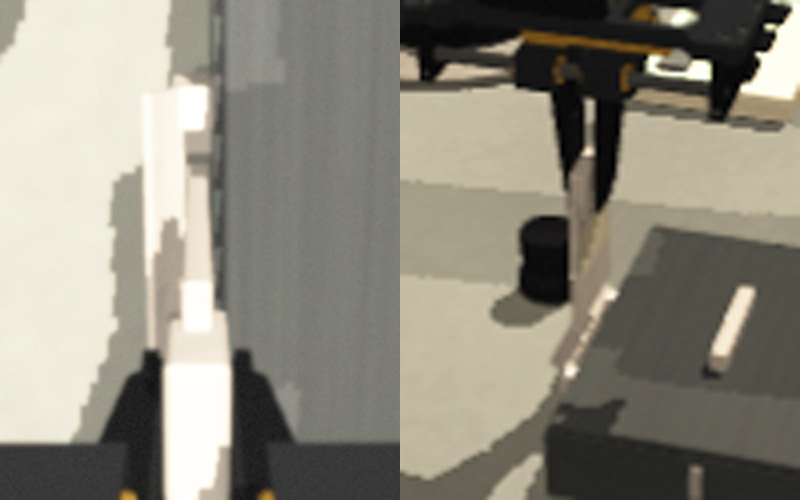

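The plate's lower edge (crop px 187–209, 178) sits over the slot (about 182–212), between the lip and the wall. I'll shift about 1 mm towards the lip and descend.

Call:
servo_tool(
  plan=[
    [0.0015,-0.001,0.006,0.1,0,0,0],
    [0,0,0.006,0,0,0,0],
    [0,0,0.004,0,0,0,0],
    [0,0,0,0,0,0,0],
  ],
)

```text
t: 10.88
eef_pos: [493.6, 110.7, 110.9]
tcp_rot: [3.14, 0.001, 1.589]
ft_force: [-0.9, -0.1, -1.4]
opening: 0.105
```

Bottom is at about 44, in the flare. Continuing in small steps.

Call:
servo_tool(
  plan=[
    [0,0,0.003,0,0,0,0],
    [0,0,0.003,0,0,0,0],
    [0,0,0.002,0,0,0,0],
    [0,0,0,0,0,0,0],
  ],
)

```text
t: 11.22
eef_pos: [494.0, 110.7, 101.8]
tcp_rot: [3.14, 0.001, 1.589]
ft_force: [0.4, -0.2, -0.7]
opening: 0.104
```

Call:
servo_tool(
  plan=[
    [0,0,0.003,0,0,0,0],
    [0,0,0.003,0,0,0,0],
    [0,0,0.003,0,0,0,0],
    [0,0,0,0,0,0,0],
  ],
)

```text
t: 11.55
eef_pos: [494.0, 110.7, 91.9]
tcp_rot: [3.14, 0.001, 1.589]
ft_force: [1.3, 0.5, -0.8]
opening: 0.103
```

Call:
servo_tool(
  plan=[
    [0,0,0.002,0,0,0,0],
    [0,0,0.002,0,0,0,0],
    [0,0,0.002,0,0,0,0],
    [0,0,0,0,0,0,0],
  ],
)

```text
t: 11.88
eef_pos: [494.1, 110.7, 85.5]
tcp_rot: [3.14, 0.001, 1.589]
ft_force: [-0.6, -0.7, 3.8]
opening: 0.104
```

Call:
servo_tool(
  plan=[
    [0,0,0.002,0,0,0,0],
    [0,0,0.002,0,0,0,0],
    [0,0,0,0,0,0,0],
  ],
)

```text
t: 12.13
eef_pos: [494.1, 110.7, 81.8]
tcp_rot: [3.139, 0.001, 1.589]
ft_force: [-1.3, -0.1, 5.7]
opening: 0.104
```

Call:
servo_tool(
  plan=[
    [0,0,0.0015,0,0,0,0],
    [0,0,0.001,0,0,0,0],
  ],
)

```text
t: 12.3
eef_pos: [494.4, 110.8, 80.5]
tcp_rot: [3.138, 0.001, 1.589]
ft_force: [-5.2, 0.5, 26.1]
opening: 0.105
```

```bash
python3 - <<'E'
from h import *
for i in range(5):
    w=cam('wrist','w5'); s=env.state(); print(s['t'],s['eef_pos'].round(2),s['ft_force'].round(1),s['opening'])
b=cam('scene','s5')['img']
cv2.imwrite('pics/v7.png',np.hstack([cv2.resize(w['img'][140:340,240:400],(400,500),interpolation=cv2.INTER_CUBIC),cv2.resize(b[120:245,270:370],(400,500),interpolation=cv2.INTER_CUBIC)]))
E
```

```text
12.35 [494.32 110.82  80.64] [-4.8  0.6 18.7] 0.10378588862210718
12.4 [494.26 110.81  80.67] [-4.  -0.5 19. ] 0.10525783574273202
12.45 [494.25 110.8   80.67] [-4.6 -0.  17.7] 0.10075654028453838
12.5 [494.26 110.79  80.68] [-3.8  0.1 18.2] 0.10566223275318518
12.55 [494.27 110.79  80.68] [-3.8 -0.1 17.8] 0.10304552786126789
```

View pics/v7.png

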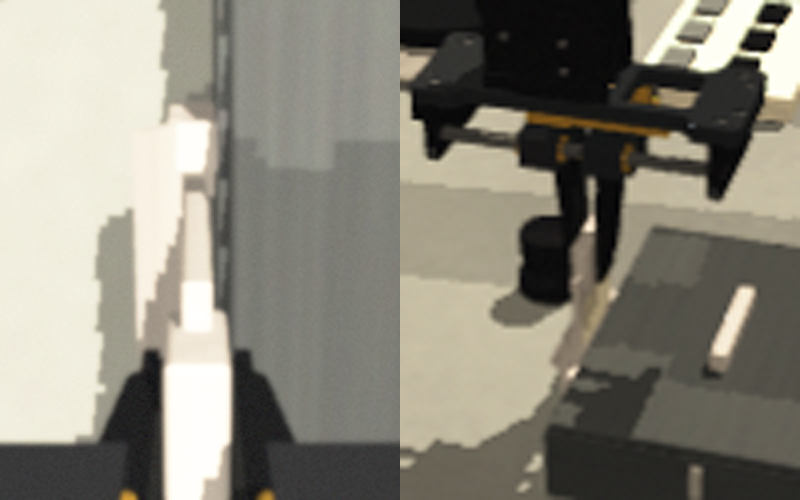

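The plate is between lip and wall, with a steady 18 N against a hard stop at the predicted height. The lid is flat and the loupe has not moved. Handing in.

```bash
python3 -c "
from h import *
print(env.job_done()); print(env.state()['ft_force'])"
```

```text
the job is handed in; nothing more can be done
None
the job is handed in; nothing more can be done
```

The lid is shut, and the label holder is in the slot behind the lip, gripped and pressed home. I handed the job in at about 12.6 s, still holding it there.

- **Lid:** I pushed it down until it met a hard stop with the fingertips at z = 51.0 mm, the shut height. A later top picture showed it flat.
- **Holder:** I took the one with the grip bar out of the stand's slot on the robot's right and lowered it upright into the case slot. The spring foot pushed back from about 85 mm tool height. The rigid stop came at 80.7 mm, against 80.9 mm expected from the grasp height.
- **Last check:** over five readings the press held steady at about 18 N; the spring needs only 8 N. The side force was about 4 N. In the last pictures the holder sits between the lip and the wall, the lid is shut and the loupe is in place.
- **What I did not check:** I took no pictures of the blank plate, the stand or the other bystanders after lifting the holder out. No contact force showed while I moved near them.
- **A disagreement:** the cameras differed on the case's turn, about 0.02 rad from the top camera and 0.04 from the wrist camera. I used about 0.02, and the holder went in with no noticeable side force.

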